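# Sweep the brass blanks into the counting tray's trough and shut its cover

### The arm

A 6-joint arm with a two-finger parallel gripper is mounted at the origin on a cart in front of the work surface, level with it; the furniture and walls round the work are solid. World frame = base frame: x ahead of the robot, y to its left, z up, the work surface at z = 0. Lengths are in m, angles in rad, forces in N, time in s.
With the tool pointing down it reaches from about 0.25 to 0.775 m from the base axis. Payload 4 kg.
Tool frame: the origin (TCP) lies at the very end of the fingers, on their centre line; the grasp point (between the pads) lies 19 mm behind it (robot.tcp_to_grasp is the distance from the TCP to the grasp point, in m); z points along the fingers, y is the line along which they close (so a half turn about z gives the same grasp; the last joint's range is limited). The gripper opens to 94 mm and grips with 3 to 60 N. Pads are 16 mm wide; open, the fingers measure 119 mm over their backs; the gripper's body (75 mm by 177 mm) begins 78 mm behind the grasp point.
Start: joints at [-1.433, 0.087, 1.371, -0, 1.684, -0.103], TCP at [0.131, -0.534, 0.206] pointing down, gripper open.
Joint ranges: [-3.1, 3.1], [-0.76, 2.03], [0.27, 2.55], [-1.08, 4.22], [0.17, 2.65], [-2.57, 2.57]. Speed limits (rad/s): [2.79, 2.79, 3.14, 3.14, 3.14, 3.14].

### API

Orientations are given as [roll, pitch, yaw] about the fixed x, y, z axes, in that order (R = Rz(yaw) Ry(pitch) Rx(roll)).
In Python, from bench import robot gives the robot as it stands.
- The arm moves only by the tool hand_motion, called after "Emit:" as name(argument=value, ...), one argument or row to a line, values as JSON. Schema: {"type":"object","properties":{"steps":{"type":"array","items":{"type":"array","items":{"type":"array","items":{"type":"number"},"minItems":5,"maxItems":5},"minItems":1,"maxItems":20},"minItems":1,"maxItems":1},"only":{"type":"string"},"quiet":{"type":"boolean"},"lines":{"type":"string"}},"required":["steps"],"additionalProperties":false}. steps is a list that holds a single list of rows (three levels of brackets), with 1 to 20 rows, each of 5 numbers: the finger opening in m, then dx, dy, dz in parts of the range, where 1.0 means 750 mm, then a turn about the tool's z in parts of the range, where 1.0 means 2 rad; each row shifts and turns the commanded pose from where the row before left it, along the tool's axes as they then stand; what a row does not reach is not made up. A row lasts 1/12 s, in which the tool goes at most 0.0417 m and 0.125 rad, less where a joint would pass 70% of its speed; a pose out of reach is approached as far as the arm can. The fingers move at their own pace and stop on an object; the grip force is fixed at half the most. Time passes only in rows, so rows that do not move let the fingers close. The tool returns the time, the measured TCP pose, the force, the opening and the grip force at its end. only (a regular expression) keeps the lines of the reply that match it, lines (a string "A,B") keeps lines A to B, and quiet returns only ok. Input that does not fit is refused with a message, and nothing moves.
- robot.get_obs(): the state, without advancing time (a new reading comes with each control period).
- robot.snapshot(name): name is "scene" or "top" or "wrist"; returns a dict with "color" (384x512x3 uint8, blue, green, red), "fx", "fy", "cx", "cy" (pixels), "extrinsics" (4x4, takes a point from world to camera coordinates). Camera axes: x right, y down, z forward; pixel columns grow to the right and rows downward; lengths in m; the calibration is good to about 2 mm. A picture is of the moment at which its call begins. There is no depth.
- robot.close_job(): hands the job in; it is judged then, once.
The state is a dict: "time": time; "joint_positions": joint angles; "qvel": joint speeds; "joint_torque": joint torques, N m; "tool_pos": TCP position; "ee_rot": TCP orientation; "wrist_force": force on the tool from outside, world axes, zero at the start; "wrist_torque": the same for the moment, N m; "width": finger opening in m; "finger_force": force on a finger pad.
Only numpy, scipy, OpenCV 4.12 (cv2) and the standard library are available. Lean on these libraries where they do the work, as an engineer would, in place of code of your own. Each camera call takes 0.05 s, during which the arm holds its last target. There are 200 camera calls.

### The job

The brass bezel blanks on the counting tray have been counted off for an order: with the closed fingertips, sweep all four brass discs over the deck's open edge into the trough, and leave the two silver ones on the deck. Then push the trough's cover over and press it fully shut, so that the rest can be poured off without the brass. Only push: pick up, pinch or press hard on no disc, and leave the pliers, tweezers and oil bottle beside the tray where they are.

Things in the scene. Friction and masses are not known exactly. Their poses are not given: they have to be found in the camera images.
- counting_tray: blue plastic counting tray, fixed; 180 mm (x) by 208 mm (y, from -112 to +96), origin on the surface. Flat deck, top at z = 30 mm, from y = -55 to +91 and x = -85 to +85 mm; a rim 5 mm thick, top at z = 41 mm, on its +x, -x and +y sides. Its -y side, towards the trough, is open. A pouring lip sticks out 18 mm at the trough's -x end
- deck_edge (a point): middle of the deck's open edge (tray x = 0, y = -55 mm, z = 30 mm), which runs along the tray's x; beyond it a slope of 50 degrees drops into the trough
- trough (a point): middle of the trough's floor (tray x = 0, y = -92 mm, z = 4 mm). The floor is flat from y = -107 to -77 mm and as long as the deck; the outer wall at y = -107 to -112 mm has its top at z = 30 mm
- cover (a joint): angle of the trough's cover, a translucent flap with a white edge, 172 mm along the tray's x, 57 mm from hinge to free edge, 3 mm thick. 0 = shut, level, its top at z = 33.5 mm; pi/2 = upright; it starts open, leaning outward past upright; stop at 1.95. The hinge is a little stiff (0.014 N m): the cover stays where it is left and must be pushed all the way down
- cover_hinge (a point): middle of the cover's hinge line, on top of the trough's outer wall (tray x = 0, y = -109 mm, z = 31.5 mm); the line runs along the tray's x
- cover_tab (a point): middle of the white tab (46 mm long) at the middle of the cover's free edge, 61 mm from the hinge line; it sticks out 9 mm beyond the edge and lies over the deck's edge when shut
- brass_1: bezel blank, a solid round disc lying flat: diameter 24 mm, 7 mm high, with a slightly raised rim on top, brass, yellow, about 23 g; origin at the centre of its underside
- brass_2: bezel blank, a solid round disc lying flat: diameter 24 mm, 7 mm high, with a slightly raised rim on top, brass, yellow, about 23 g; origin at the centre of its underside
- brass_3: bezel blank, a solid round disc lying flat: diameter 24 mm, 7 mm high, with a slightly raised rim on top, brass, yellow, about 23 g; origin at the centre of its underside
- brass_4: bezel blank, a solid round disc lying flat: diameter 24 mm, 7 mm high, with a slightly raised rim on top, brass, yellow, about 23 g; origin at the centre of its underside
- silver_1: bezel blank, a solid round disc lying flat: diameter 24 mm, 7 mm high, with a slightly raised rim on top, silver, pale grey-white, about 28 g; origin at the centre of its underside
- silver_2: bezel blank, a solid round disc lying flat: diameter 24 mm, 7 mm high, with a slightly raised rim on top, silver, pale grey-white, about 28 g; origin at the centre of its underside
- pliers_teal: pliers with teal handles, 149 x 36 x 12 mm, loose, lying left of the counting tray; origin at the middle of the underside
- oil_bottle: small cream oil bottle with a red cap, 32 mm across and 60 mm high, loose, standing in front and to the left of the counting tray; origin at the middle of the underside
- tweezers: steel tweezers, 140 x 15 x 10 mm, loose, lying left of the counting tray, beside the pliers; origin at the middle of the underside

How it is judged:
By the outcome, as a careful person would: the job done as asked, in the order asked, and still so for the second after the job is handed in, with the robot touching nothing.
It also fails if it takes over 51 s, if anything falls off the work surface, if the arm or the gripper's body presses on something with over 40 N, if the wrist force passes 120 N, or if a joint passes its speed limit or range.

## Working session

There is one attempt and no reset: what is moved stays moved. The work goes in short steps, Python scripts to look and compute and a tool call to move; the robot and the scene stay as the last step left them, time stands still between calls to the robot, and variables do not carry over. Pictures are saved under pics/ and viewed, at most 12 in all, crops included, and the job is handed in when it is done.

```bash
ls; mkdir -p pics; python3 - <<'E'
from bench import robot
import cv2, numpy as np
for n in ("scene","top"):
    s=robot.snapshot(n); cv2.imwrite(f"pics/{n}0.png",s["color"])
    print(n,s["fx"],s["fy"],s["cx"],s["cy"]); print(np.round(s["extrinsics"],4).tolist())
o=robot.get_obs(); print({k:np.round(v,3).tolist() for k,v in o.items()})
E
```

```text
bench.py
pics
scene 377.56824464804413 377.56824464804413 253.74084261045545 192.95226806176646
[[-0.741, -0.6714, -0.0097, 0.4141], [-0.4276, 0.483, -0.7641, 0.19], [0.5177, -0.5621, -0.645, 0.7288], [0.0, 0.0, 0.0, 1.0]]
top 446.4333899158228 446.4333899158228 257.3956287864582 201.35456334216775
[[-0.0053, -1.0, 0.0043, 0.0872], [-0.9984, 0.0051, -0.0557, 0.4776], [0.0557, -0.0046, -0.9984, 0.8958], [0.0, 0.0, 0.0, 1.0]]
{'time': 0.1, 'joint_positions': [-1.433, 0.088, 1.372, -0.0, 1.684, -0.103], 'qvel': [0.001, -0.002, -0.003, 0.0, 0.002, -0.001], 'joint_torque': [0.002, -34.125, -30.33, 0.072, 0.03, -0.0], 'tool_pos': [0.131, -0.534, 0.204], 'ee_rot': [-3.14, -0.0, 0.241], 'wrist_force': [0.242, 0.332, 0.437], 'wrist_torque': [-0.007, 0.019, 0.01], 'finger_force': 0.0, 'width': 0.094}
```

View pics/top0.png

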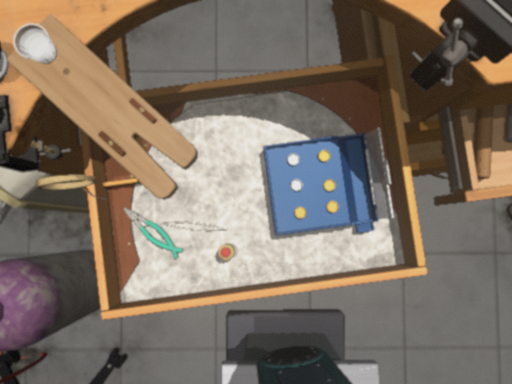

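View pics/scene0.png

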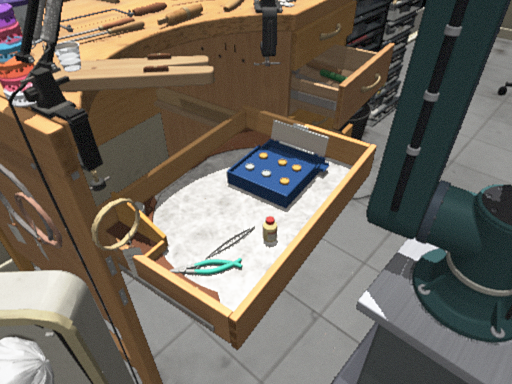

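Top view: tray at about (265–375, 137–237), its open side to the right (world -y). Brass discs are at (323,156), (329,185), (333,207) and (300,213), silver at (293,159) and (297,185). The cover leans right at u≈385, near the drawer wall. The scene view shows the same layout.

```bash
cat > h.py <<'E'
import cv2, numpy as np
from bench import robot
def ray(s,uv):
    E=np.array(s["extrinsics"]);R,t=E[:3,:3],E[:3,3]
    d=R.T@np.array([(uv[0]-s["cx"])/s["fx"],(uv[1]-s["cy"])/s["fy"],1]); return -R.T@t,d/np.linalg.norm(d)
def plane(s,uv,z):
    c,d=ray(s,uv); return c+d*(z-c[2])/d[2]
def tri(a,ua,b,ub):
    A=np.zeros((3,3));y=np.zeros(3);r=[]
    for s,u in((a,ua),(b,ub)):
        c,d=ray(s,u);P=np.eye(3)-np.outer(d,d);A+=P;y+=P@c
    p=np.linalg.solve(A,y)
    return p,max(np.linalg.norm(np.cross(p-ray(s,u)[0],ray(s,u)[1])) for s,u in((a,ua),(b,ub)))
def proj(s,p):
    E=np.array(s["extrinsics"]);q=E[:3,:3]@p+E[:3,3]; return np.array([s["fx"]*q[0]/q[2]+s["cx"],s["fy"]*q[1]/q[2]+s["cy"]])
def blobs(s,lo,hi,box,amin=15):
    h=cv2.cvtColor(s["color"],cv2.COLOR_BGR2HSV);m=cv2.inRange(h,lo,hi);k=np.zeros_like(m);u0,v0,u1,v1=box;k[v0:v1,u0:u1]=m[v0:v1,u0:u1]
    n,l,st,c=cv2.connectedComponentsWithStats(k); return [(c[i],st[i,4]) for i in range(1,n) if st[i,4]>=amin]
BR=((12,90,90),(35,255,255)); SI=((0,0,140),(180,70,255))
E
python3 - <<'E'
from h import *
S={n:robot.snapshot(n) for n in("top","scene")}
t=S["top"];c=S["scene"]
for nm,(lo,hi) in(("br",BR),("si",SI)):
    A=blobs(t,lo,hi,(272,145,345,225));B=blobs(c,lo,hi,(235,148,308,190),8)
    print(nm,"scene",[(np.round(b,1).tolist(),int(n)) for b,n in B])
    for u,n in A:
        p=plane(t,u,.037); best=min(B,key=lambda b:np.linalg.norm(b[0]-proj(c,p)))[0]
        q,e=tri(t,u,c,best); print(np.round(u,1),n,"plane",np.round(p[:2],4),"tri",np.round(q,4),round(e,4))
for n,(u0,v0,u1,v1),k in(("top",(250,120,420,250),4),("scene",(220,105,340,210),6)):
    cv2.imwrite(f"pics/{n}c.png",cv2.resize(S[n]["color"][v0:v1,u0:u1],None,fx=k,fy=k,interpolation=cv2.INTER_CUBIC))
E
```

```text
br scene [([262.9, 155.2], 37), ([282.1, 162.0], 40), ([296.2, 167.4], 45), ([284.1, 180.6], 47)]
[323.6 155.6] 92 plane [ 0.5674 -0.0478] tri [ 0.5679 -0.0479  0.0351] 0.0003
[329.  185.1] 94 plane [ 0.5084 -0.0577] tri [ 0.5088 -0.0579  0.0349] 0.0003
[331.9 206.5] 96 plane [ 0.4657 -0.0628] tri [ 0.466  -0.063   0.0353] 0.0002
[299.8 212.2] 94 plane [0.4547 0.001 ] tri [0.455  0.001  0.0351] 0.0003
si scene [([301.9, 149.3], 19), ([249.3, 165.5], 47), ([265.7, 172.4], 44)]
[325.8 153.5] 35 plane [ 0.5716 -0.0522] tri [ 0.5932 -0.047  -0.011 ] 0.0189
[293.1 158.8] 134 plane [0.5613 0.0132] tri [0.5615 0.0135 0.037 ] 0.0003
[296.2 184.7] 137 plane [0.5094 0.0075] tri [0.5097 0.0078 0.0372] 0.0003
[330.7 182.6] 36 plane [ 0.5132 -0.0611] tri [ 0.5338 -0.054  -0.0087] 0.0219
[334.4 204. ] 34 plane [ 0.4706 -0.0679] tri [ 0.4619 -0.0625  0.0932] 0.0075
[299.7 208.1] 24 plane [0.4629 0.0011] tri [0.4767 0.0166 0.0595] 0.0198
```

View pics/topc.png

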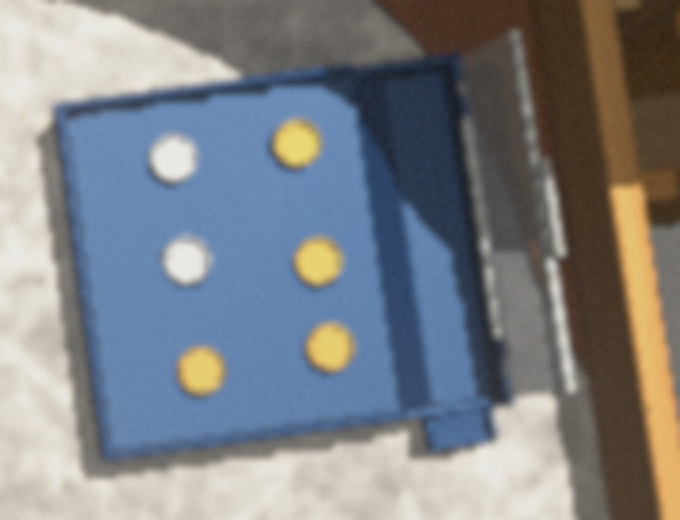

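View pics/scenec.png

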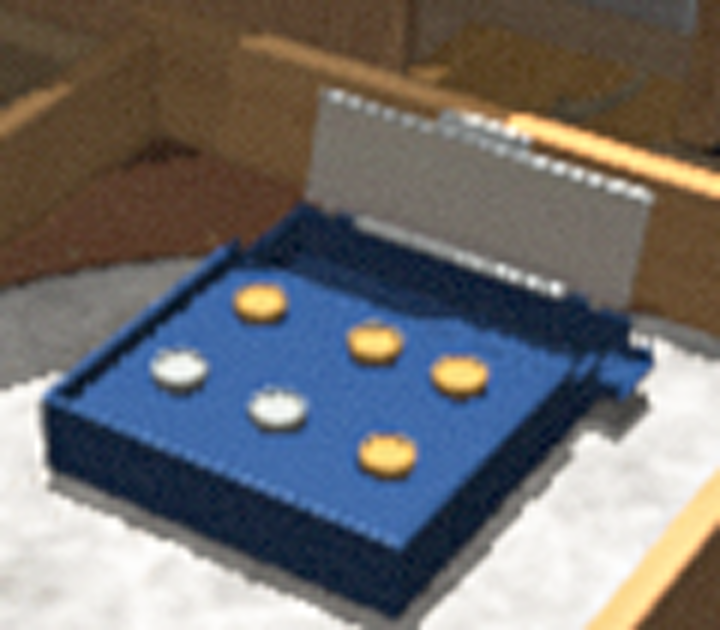

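Crops: rim corners in the top crop are at (58,105) and (107,458), the cover's white edge runs (516,32)–(575,390), and the lit part of the wall top starts at (614,185). In the scene crop the cover edge runs (325,92)–(650,195) and the wall light boundary is at (510,118).

```bash
python3 - <<'E'
from h import *
t=robot.snapshot("top");c=robot.snapshot("scene")
T=lambda u,v:np.array([250+(u+.5)/4-.5,120+(v+.5)/4-.5]); C=lambda u,v:np.array([220+(u+.5)/6-.5,105+(v+.5)/6-.5])
a=plane(t,T(58,105),.041);b=plane(t,T(107,458),.041)
ex=(a-b);print("len",np.linalg.norm(ex));ex/=np.linalg.norm(ex);yaw=np.arctan2(ex[1],ex[0]);ey=np.array([-ex[1],ex[0],0])
O=(a+b)/2-.096*ey;O[2]=0;print("yaw",yaw,"O",O)
loc=lambda p:np.round([(p-O)@ex,(p-O)@ey,p[2]],4)
print("corner wall -x",loc(plane(t,T(503,402),.030)),"deck edge pts",loc(plane(t,T(362,110),.03)),loc(plane(t,T(400,405),.03)))
print("sc corners",loc(tri(t,T(58,105),c,C(47,400))[0]),loc(tri(t,T(107,458),c,C(398,550))[0]))
for n,u,v in(("cov+x",(516,32),(325,92)),("cov-x",(575,390),(650,195)),("tab+x",(548,160),(440,113)),("tab-x",(562,255),(530,145)),("wall",(614,185),(510,118))):
    p,e=tri(t,T(*u),c,C(*v));print(n,p.round(4),loc(p),round(e,4))
for u in((690,515),(614,185),(597,100),(628,515)): print("walltop",u,loc(plane(t,T(*u),.09)),loc(plane(t,T(*u),.06)),loc(plane(t,T(*u),.0)))
for n,p in zip(("b1","b2","b3","b4","s1","s2"),((.5676,-.0478),(.5086,-.0578),(.4658,-.0629),(.4548,.001),(.5614,.0133),(.5096,.0077))):
    print(n,loc(np.array([*p,.037])))
E
```

```text
len 0.1765604383092132
yaw 0.1306361354992018 O [ 0.51179516 -0.03580885  0.        ]
corner wall -x [-0.0877 -0.1041  0.03  ] deck edge pts [ 0.0671 -0.0558  0.03  ] [-0.0823 -0.0529  0.03  ]
sc corners [0.0882 0.0954 0.0377] [-0.0881  0.0961  0.0382]
cov+x [ 0.6126 -0.1452  0.0855] [ 0.0857 -0.1216  0.0855] 0.0
cov-x [ 0.444  -0.1682  0.0871] [-0.0844 -0.1224  0.0871] 0.0012
tab+x [ 0.5515 -0.1562  0.0926] [ 0.0236 -0.1245  0.0926] 0.0012
tab-x [ 0.5064 -0.163   0.0902] [-0.0219 -0.1254  0.0902] 0.0004
wall [ 0.5398 -0.1928  0.0785] [ 0.0074 -0.1593  0.0785] 0.0008
walltop (690, 515) [-0.1499 -0.1662  0.09  ] [-0.1529 -0.1771  0.06  ] [-0.1589 -0.1988  0.    ]
walltop (614, 185) [ 0.007  -0.1549  0.09  ] [ 0.0097 -0.1653  0.06  ] [ 0.0151 -0.1862  0.    ]
walltop (597, 100) [ 0.0478 -0.1531  0.09  ] [ 0.052  -0.1635  0.06  ] [ 0.0603 -0.1843  0.    ]
walltop (628, 515) [-0.146  -0.1377  0.09  ] [-0.1489 -0.1475  0.06  ] [-0.1545 -0.1672  0.    ]
b1 [ 0.0538 -0.0192  0.037 ]
b2 [-0.006  -0.0214  0.037 ]
b3 [-0.0491 -0.0209  0.037 ]
b4 [-0.0517  0.0439  0.037 ]
s1 [0.0556 0.0422 0.037 ]
s2 [0.0035 0.0434 0.037 ]
```

Units first: shifts go in shares of 750 mm and turns go in shares of 2 rad. So 0.034 m / 0.75 = 0.0453, 0.0195 m / 0.75 = 0.026, -0.119 rad / 2 = -0.0595.

Emit:
hand_motion(
  steps=[
    [[0,0,0,0,-0.061],[0,0,0,0,-0.061],[0,0,0,0,-0.061],[0,0,0,0,-0.061],[0,0,0,0,-0.061],[0,0,0,0,-0.061],[0,0,0,0,-0.061],[0,0,0,0,-0.061],[0,0,0,0,-0.061],[0,0,0,0,-0.061],[0,0,0,0,-0.061],[0,0,0,0,-0.0595],[0,0.0453,0.026,0,0],[0,0.0453,0.026,0,0],[0,0.0453,0.026,0,0],[0,0.0453,0.026,0,0],[0,0.0453,0.026,0,0],[0,0.0453,0.026,0,0],[0,0.0453,0.026,0,0],[0,0.0453,0.026,0,0]],
  ],
)

```text
time: 1.97
tool_pos: [0.2505, -0.2423, 0.2055]
ee_rot: [3.141, 0.001, 1.701]
wrist_force: [1.3, -0.3, -0.9]
width: 0.0007
finger_force: 0.0
```

```bash
cat >> h.py <<'E'
YAW=.131;O=np.array([.5118,-.0358])
ex=np.array([np.cos(YAW),np.sin(YAW)]);ey=np.array([-ex[1],ex[0]])
def loc(p): d=np.array(p[:2])-O; return np.array([d@ex,d@ey])
def go(x,y,z):
    o=robot.get_obs();p=o["tool_pos"];w=o["ee_rot"][2];d=O+x*ex+y*ey-p[:2];c,s=np.cos(w),np.sin(w)
    print("t",round(float(o["time"]),2),"at",loc(p).round(4),round(p[2],4),"yaw-rel",round(w-YAW-np.pi/2,4),"rp",np.round(o["ee_rot"][:2],3),"F",np.round(o["wrist_force"],1),"-> dx %.4f dy %.4f dz %.4f"%(c*d[0]+s*d[1],s*d[0]-c*d[1],p[2]-z))
E
python3 -c "
from h import *
go(.054,.011,.12)"
```

```text
t 1.97 at [-0.2861 -0.1706] 0.2055 yaw-rel -0.001 rp [3.141e+00 1.000e-03] F [ 1.3 -0.3 -0.9] -> dx 0.1820 dy 0.3399 dz 0.0855
```

Scaled: 0.034 m / 0.75 = 0.0453, 0.0285 m / 0.75 = 0.038.

Emit:
hand_motion(
  steps=[
    [[0,0.0243,0.0453,0,0],[0,0.0243,0.0453,0,0],[0,0.0243,0.0453,0,0],[0,0.0243,0.0453,0,0],[0,0.0243,0.0453,0,0],[0,0.0243,0.0453,0,0],[0,0.0243,0.0453,0,0],[0,0.0243,0.0453,0,0],[0,0.0243,0.0453,0,0],[0,0.0243,0.0453,0,0],[0,0,0,0.038,0],[0,0,0,0.038,0],[0,0,0,0.038,0],[0,0,0,0,0]],
  ],
  quiet=true,
)

```text
ok
```

```bash
python3 - <<'E'
from h import *
go(.054,.011,.033)
s=robot.snapshot("wrist");cv2.imwrite("pics/w1.png",s["color"])
for nm,(lo,hi) in(("br",BR),("si",SI)):
    for u,n in blobs(s,lo,hi,(0,0,512,384),150): print(nm,n,u.round(),loc(plane(s,u,.037)).round(4))
E
```

```text
t 3.13 at [0.0495 0.0111] 0.1126 yaw-rel 0.0006 rp [-3.129e+00 -3.000e-03] F [-1.   0.1 -1.2] -> dx -0.0001 dy 0.0045 dz 0.0796
br 437 [90.  6.] [-0.0901  0.1792]
br 5398 [470. 144.] [0.2406 0.0692]
br 420 [156. 170.] [-0.0492  0.0436]
br 400 [166. 234.] [-0.0466 -0.0219]
br 394 [208. 235.] [-0.0036 -0.0223]
si 7109 [67. 44.] [-0.1138  0.1511]
si 22306 [302.  64.] [0.0845 0.1359]
si 11715 [ 87. 204.] [-0.1219  0.0093]
si 214 [145. 354.] [-0.0851 -0.1734]
```

View pics/w1.png

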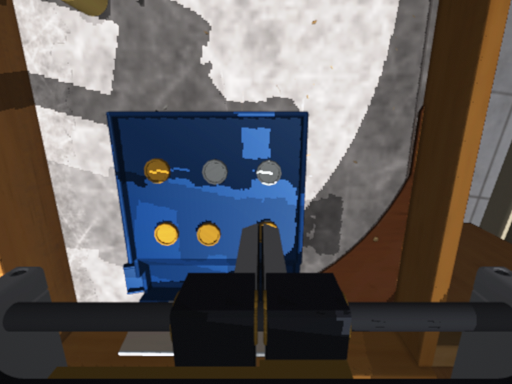

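Wrist view: the tray with brass discs at (166,234), (208,235), (156,170) and silver at (214,172), (268,173). The fingertips are over b1's lane, and the positions agree with the top view to within 2–3 mm.

Scaled: 0.026 m / 0.75 = 0.0347, 0.02 m / 0.75 = 0.0267.

Emit:
hand_motion(
  steps=[
    [[0,0,0.0053,0.0347,0],[0,0,0,0.0347,0],[0,0,0,0.0267,0],[0,0,0,0,0],[0,0,0,0,0]],
  ],
  quiet=true,
)

```text
ok
```

```bash
python3 -c "
from h import *
go(.054,.011,.033)"
```

```text
t 3.6 at [0.0579 0.0093] 0.0492 yaw-rel -0.0003 rp [3.141 0.   ] F [-1.   0.1  0.4] -> dx 0.0017 dy -0.0039 dz 0.0162
```

Scaled: 0.008 m / 0.75 = 0.0107, 0.007 m / 0.75 = 0.0093.

Emit:
hand_motion(
  steps=[
    [[0,0,-0.0053,0.0107,0],[0,0,0,0.0093,0],[0,0,0,0,0],[0,0,0,0,0]],
  ],
  quiet=true,
)

```text
ok
```

```bash
python3 -c "
from h import *
go(.054,.011,.033)"
```

```text
t 3.93 at [0.0536 0.0096] 0.0334 yaw-rel -0.0001 rp [3.141 0.   ] F [ 0.1  0.1 -0.2] -> dx 0.0014 dy 0.0004 dz 0.0004
```

Scaled: -0.006 m / 0.75 = -0.008, -0.005 m / 0.75 = -0.0067.

Emit:
hand_motion(
  steps=[
    [[0,-0.008,0,0,0],[0,-0.008,0,0,0],[0,-0.008,0,0,0],[0,-0.008,0,0,0],[0,-0.008,0,0,0],[0,-0.008,0,0,0],[0,-0.008,0,0,0],[0,-0.008,0,0,0],[0,-0.008,0,0,0],[0,-0.008,0,0,0],[0,-0.0067,0,0,0],[0,0,0,0,0],[0,0,0,0,0],[0,0,0,0,0]],
  ],
)

```text
time: 5.1
tool_pos: [0.572, -0.0835, 0.0329]
ee_rot: [-3.141, -0.0, 1.702]
wrist_force: [-0.5, -0.2, 1.2]
width: 0.0004
finger_force: 0.0
```

```bash
python3 - <<'E'
from h import *
go(-.006,.016,.05)
s=robot.snapshot("wrist");cv2.imwrite("pics/w2.png",s["color"])
t=robot.snapshot("top")
for u,n in blobs(t,*BR,(262,130,400,240),15): print("top",n,u.round(1),loc(plane(t,u,.037)).round(4))
for u,n in blobs(s,*BR,(120,100,310,300),50): print("w",n,u.round(),loc(plane(s,u,.037)).round(4),loc(plane(s,u,.011)).round(4))
E
```

```text
t 5.1 at [ 0.0535 -0.0552] 0.0329 yaw-rel 0.0 rp [-3.141 -0.   ] F [-0.5 -0.2  1.2] -> dx 0.0712 dy -0.0595 dz -0.0171
top 43 [326.6 184.3] [-0.0041 -0.0167]
top 95 [299.9 212.2] [-0.0517  0.0437]
w 851 [174. 191.] [-0.0031 -0.0214] [-0.0116 -0.0284]
w 86 [122. 194.] [-0.0381 -0.0235] [-0.0517 -0.0308]
```

Scaled: -0.0233 m / 0.75 = -0.0311, 0.0207 m / 0.75 = 0.0276, -0.117 rad / 2 = -0.0585.

Emit:
hand_motion(
  steps=[
    [[0,0,0,-0.0267,0],[0,0,0,-0.0267,0],[0,0.0276,-0.0311,0,0],[0,0.0276,-0.0311,0,0],[0,0.0276,-0.0311,0,0],[0,0,0,0,-0.0585],[0,0,0,0,-0.0585],[0,0,0,0,-0.058],[0,0,0,0.0133,0],[0,0,0,0.0133,0],[0,0,0,0,0],[0,0,0,0,0]],
  ],
  quiet=true,
)

```text
ok
```

```bash
python3 - <<'E'
from h import *
go(-.0163,.0068,.033)
s=robot.snapshot("wrist");cv2.imwrite("pics/w2.png",s["color"])
for u,n in blobs(s,*BR,(60,100,400,330),50): print("w",n,u.round(),loc(plane(s,u,.037)).round(4),loc(plane(s,u,.011)).round(4))
E
```

```text
t 6.2 at [-0.0175  0.0071] 0.0513 yaw-rel 0.3484 rp [-3.139e+00 -2.000e-03] F [ 0.4 -0.7  0.8] -> dx -0.0007 dy 0.0010 dz 0.0183
w 795 [234. 169.] [-0.0501  0.0432] [-0.0509  0.0379]
w 651 [211. 248.] [-0.0469 -0.022 ] [-0.0473 -0.0361]
```

View pics/w2.png

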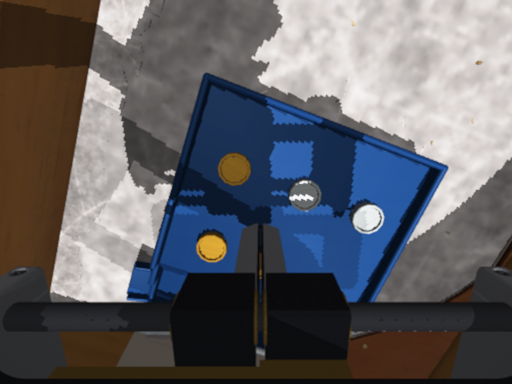

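Wrist view: b1 is off the deck. b3 is at (211,248), b4 at (234,169), the silvers at (304,194) and (368,217), and the fingertips are behind b2.

Scaled: -0.02 m / 0.75 = -0.0267, -0.006 m / 0.75 = -0.008.

Emit:
hand_motion(
  steps=[
    [[0,0,0.0013,0.012,0],[0,0,0,0.012,0],[0,0,0,0,0],[0,-0.008,0,0,0],[0,-0.008,0,0,0],[0,-0.008,0,0,0],[0,-0.008,0,0,0],[0,-0.008,0,0,0],[0,-0.008,0,0,0],[0,-0.008,0,0,0],[0,-0.008,0,0,0],[0,-0.008,0,0,0],[0,-0.008,0,0,0],[0,-0.008,0,0,0],[0,0,0,0,0],[0,0,0,0,0],[0,0,0,-0.0267,0],[0,0,0,-0.0267,0],[0,0,0,0,0]],
  ],
)

```text
time: 7.83
tool_pos: [0.5287, -0.0897, 0.0791]
ee_rot: [3.136, 0.005, 2.052]
wrist_force: [1.0, -0.1, 0.3]
width: 0.0005
finger_force: 0.0
```

```bash
python3 - <<'E'
from h import *
go(-.049,.009,.073)
s=robot.snapshot("wrist");cv2.imwrite("pics/w3.png",s["color"])
for u,n in blobs(s,*BR,(60,100,400,330),50): print("w",n,u.round(),loc(plane(s,u,.037)).round(4),loc(plane(s,u,.011)).round(4))
E
```

```text
t 7.83 at [ 0.0097 -0.0557] 0.0791 yaw-rel 0.3503 rp [3.136 0.005] F [ 1.  -0.1  0.3] -> dx 0.0809 dy -0.0329 dz 0.0061
w 54 [ 62. 105.] [-0.1624 -0.0234] [-0.1792 -0.0286]
w 562 [209. 154.] [-0.0464 -0.0207] [-0.0496 -0.0256]
w 242 [252. 220.] [ 0.0059 -0.0626] [ 0.0088 -0.0724]
w 169 [300. 235.] [ 0.0502 -0.0612] [ 0.0583 -0.0708]
w 141 [ 69. 299.] [-0.1295 -0.1966] [-0.1426 -0.2222]
```

Scaled: 0.027 m / 0.75 = 0.036, -0.011 m / 0.75 = -0.0147, 0.117 rad / 2 = 0.0585.

Emit:
hand_motion(
  steps=[
    [[0,0.036,-0.0147,0,0],[0,0.036,-0.0147,0,0],[0,0.0359,-0.0145,0,0],[0,0,0,0,0.0585],[0,0,0,0,0.0585],[0,0,0,0,0.058],[0,0,0,0.0187,0],[0,0,0,0.0187,0],[0,0,0,0,0],[0,0,0,0,0]],
  ],
  quiet=true,
)

```text
ok
```

```bash
python3 -c "
from h import *
go(-.049,.009,.033)"
```

```text
t 8.72 at [-0.053   0.0104] 0.0452 yaw-rel 0.0002 rp [-3.138e+00 -1.000e-03] F [0.1 0.3 0.3] -> dx -0.0014 dy 0.0040 dz 0.0122
```

View pics/w3.png

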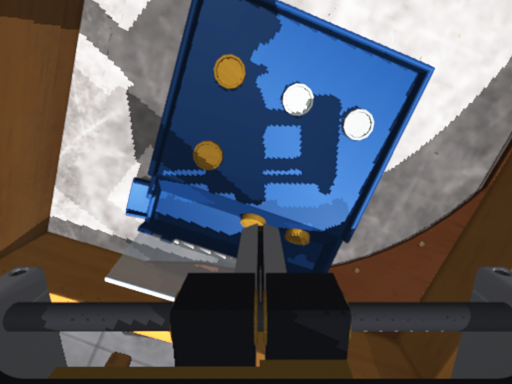

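In this view b1 (298,237) and b2 (252,220) lie beyond the edge in the trough. b3 is at (208,155) and the silvers are untouched.

Scaled: -0.02 m / 0.75 = -0.0267, -0.007 m / 0.75 = -0.0093.

Emit:
hand_motion(
  steps=[
    [[0,-0.0013,0.0053,0.008,0],[0,0,0,0.008,0],[0,0,0,0,0],[0,-0.008,0,0,0],[0,-0.008,0,0,0],[0,-0.008,0,0,0],[0,-0.008,0,0,0],[0,-0.008,0,0,0],[0,-0.008,0,0,0],[0,-0.008,0,0,0],[0,-0.008,0,0,0],[0,-0.008,0,0,0],[0,-0.008,0,0,0],[0,-0.0093,0,0,0],[0,0,0,0,0],[0,0,0,0,0],[0,0,0,-0.0267,0],[0,0,0,-0.0267,0],[0,0,0,0,0],[0,0,0,0,0]],
  ],
)

```text
time: 10.38
tool_pos: [0.4733, -0.0998, 0.0759]
ee_rot: [3.139, 0.001, 1.702]
wrist_force: [0.4, 1.1, -0.9]
width: 0.0005
finger_force: 0.0
```

```bash
python3 - <<'E'
from h import *
a=.28; b=np.array([-.0515,.0438]); f=b-.03*np.array([np.sin(a),-np.cos(a)]); print(f)
go(*f,.073)
s=robot.snapshot("wrist");cv2.imwrite("pics/w4.png",s["color"])
for u,n in blobs(s,*BR,(60,100,400,330),50): print("w",n,u.round(),loc(plane(s,u,.037)).round(4),loc(plane(s,u,.011)).round(4))
E
```

```text
[-0.05979067  0.07263166]
t 10.38 at [-0.0465 -0.0584] 0.0759 yaw-rel 0.0004 rp [3.139e+00 1.000e-03] F [ 0.4  1.1 -0.9] -> dx 0.1310 dy -0.0132 dz 0.0029
w 94 [255. 102.] [-0.0498  0.0334] [-0.0502  0.0347]
w 8235 [ 88. 232.] [-0.1942 -0.0731] [-0.2118 -0.0846]
w 235 [259. 220.] [-0.0463 -0.0618] [-0.0463 -0.0719]
w 328 [320. 222.] [ 0.0053 -0.0636] [ 0.0114 -0.0738]
w 297 [367. 221.] [ 0.0458 -0.063 ] [ 0.0568 -0.0732]
```

Scaled: 0.0328 m / 0.75 = 0.0437, -0.0033 m / 0.75 = -0.0044, -0.094 rad / 2 = -0.047.

Emit:
hand_motion(
  steps=[
    [[0,0.0437,-0.0044,0,0],[0,0.0437,-0.0044,0,0],[0,0.0437,-0.0044,0,0],[0,0.0435,-0.0044,0,0],[0,0,0,0,-0.047],[0,0,0,0,-0.0465],[0,0,0,0,-0.0465],[0,0,0,0.02,0],[0,0,0,0.0173,0],[0,0,0,0,0],[0,0,0,0,0]],
  ],
  quiet=true,
)

```text
ok
```

```bash
python3 -c "
from h import *
go(-.0598,.0726,.033)"
```

```text
t 11.35 at [-0.0623  0.0732] 0.045 yaw-rel 0.2802 rp [-3.138e+00 -2.000e-03] F [-0.1  0.2  0.1] -> dx -0.0013 dy 0.0023 dz 0.0120
```

Scaled: -0.0065 m / 0.75 = -0.0087, 0.006 m / 0.75 = 0.008.

Emit:
hand_motion(
  steps=[
    [[0,-0.0013,0.0031,0.008,0],[0,0,0,0.008,0],[0,0,0,0,0],[0,-0.0087,0,0,0],[0,-0.0087,0,0,0],[0,-0.0087,0,0,0],[0,-0.0087,0,0,0],[0,-0.0087,0,0,0],[0,-0.0087,0,0,0],[0,-0.0087,0,0,0],[0,-0.0087,0,0,0],[0,-0.0087,0,0,0],[0,-0.0087,0,0,0],[0,0,0,0,0]],
  ],
  quiet=true,
)

```text
ok
```

```bash
python3 - <<'E'
from h import *
go(-.0235,-.0565,.033)
s=robot.snapshot("top")
for u,n in blobs(s,*BR,(262,130,400,240),10): print("t",n,u.round(1),loc(plane(s,u,.037)).round(4))
E
```

```text
t 12.52 at [-0.0398  0.0088] 0.035 yaw-rel 0.279 rp [3.141e+00 1.000e-03] F [ 0.4 -0.2 -0.3] -> dx -0.0672 dy -0.0023 dz 0.0020
t 52 [398.1 137.7] [ 0.0691 -0.1721]
t 30 [347.1 152.3] [ 0.0538 -0.0666]
```

Scaled: -0.03 m / 0.75 = -0.04, -0.02 m / 0.75 = -0.0267.

Emit:
hand_motion(
  steps=[
    [[0,0,0,0.002,0],[0,-0.0087,0,0,0],[0,-0.0087,-0.0007,0,0],[0,-0.0087,-0.0007,0,0],[0,-0.0087,-0.0007,0,0],[0,-0.0087,-0.0007,0,0],[0,-0.0087,0,0,0],[0,-0.0087,0,0,0],[0,-0.0087,0,0,0],[0,-0.0087,0,0,0],[0,-0.0087,0,0,0],[0,-0.004,0,0,0],[0,0,0,0,0],[0,0,0,0,0],[0,0,0,-0.0267,0],[0,0,0,-0.04,0],[0,0,0,-0.04,0],[0,0,0,-0.04,0],[0,0.04,0,-0.04,0],[0,0.04,0,0,0]],
  ],
)

```text
time: 14.23
tool_pos: [0.4755, -0.0403, 0.18]
ee_rot: [3.131, 0.007, 1.98]
wrist_force: [0.5, 0.2, 1.5]
width: 0.0005
finger_force: 0.0
```

```bash
python3 - <<'E'
from h import *
go(0,-.143,.2)
s=robot.snapshot("wrist");cv2.imwrite("pics/w5.png",s["color"])
for u,n in blobs(s,*BR,(60,100,450,384),50): print("w",n,u.round(),loc(plane(s,u,.037)).round(4),loc(plane(s,u,.011)).round(4))
s=robot.snapshot("scene");cv2.imwrite("pics/s5.png",cv2.resize(s["color"][105:210,220:340],None,fx=6,fy=6,interpolation=cv2.INTER_CUBIC))
E
```

```text
t 14.23 at [-0.0366  0.0003] 0.18 yaw-rel 0.2778 rp [3.131 0.007] F [0.5 0.2 1.5] -> dx -0.1478 dy -0.0041 dz -0.0200
w 3596 [113. 211.] [-0.2012 -0.0808] [-0.2125 -0.0937]
w 109 [236. 229.] [-0.0482 -0.0631] [-0.0473 -0.0745]
w 291 [442. 287.] [ 0.2456 -0.0698] [ 0.2703 -0.0818]
w 191 [358. 348.] [ 0.1721 -0.1972] [ 0.1908 -0.2195]
```

View pics/s5.png

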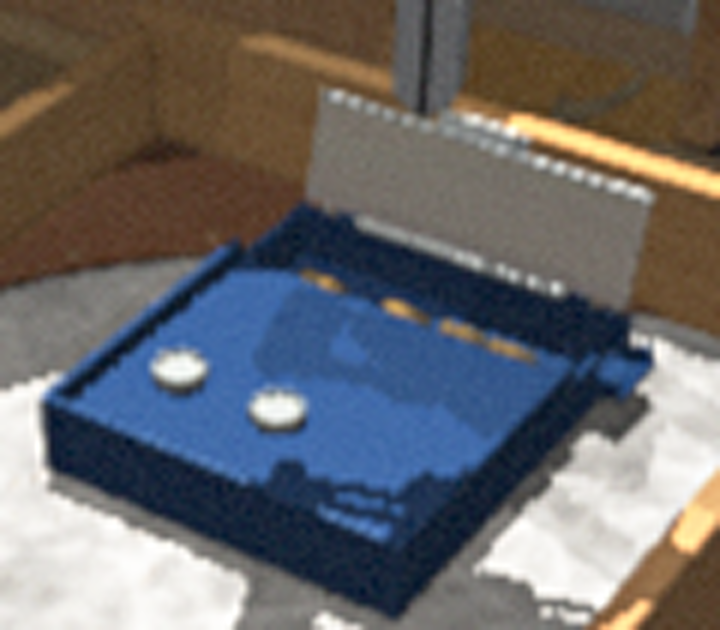

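Scene crop: the four brass discs show only as slivers just past the edge, at (322,280), (403,308), (463,330) and (512,350), and the silvers are still on the deck. I'll clear the top camera's view to check that they have really slid down.

Scaled: -0.04 m / 0.75 = -0.0533, 0.094 rad / 2 = 0.047.

Emit:
hand_motion(
  steps=[
    [[0,0,0,0,0.047],[0,0,0,0,0.0465],[0,0,0,0,0.046],[0,0,-0.0533,0,0],[0,0,-0.0533,0,0],[0,0,-0.0533,0,0],[0,0,-0.0533,0,0],[0,0,0,0,0],[0,0,0,0,0]],
  ],
  quiet=true,
)

```text
ok
```

```bash
python3 - <<'E'
from h import *
go(0,-.143,.2)
t=robot.snapshot("top");c=robot.snapshot("scene")
B=blobs(c,*BR,(255,145,315,172),4);print([(b.round(1).tolist(),int(n)) for b,n in B])
for u,n in blobs(t,*BR,(262,130,375,240),10):
    p=plane(t,u,.015);b=min(B,key=lambda b:np.linalg.norm(b[0]-proj(c,p)))[0];q,e=tri(t,u,c,b);print(n,u.round(1),loc(p).round(4),loc(q).round(4),q[2].round(4),round(e,4))
cv2.imwrite("pics/t6.png",cv2.resize(t["color"][120:250,250:420],None,fx=4,fy=4,interpolation=cv2.INTER_CUBIC))
E
```

```text
t 15.08 at [-0.2007  0.001 ] 0.1727 yaw-rel -0.0008 rp [3.14e+00 1.00e-03] F [ 0.6 -0.9 -0.6] -> dx -0.1438 dy 0.2009 dz -0.0273
[([273.6, 151.3], 7), ([286.4, 155.9], 9), ([295.5, 159.5], 4), ([303.5, 162.5], 4)]
51 [347.  154.4] [ 0.0525 -0.0708] [ 0.0516 -0.0696] 0.0206 0.0002
70 [350.6 175.9] [ 0.0078 -0.0716] [ 0.0081 -0.0696] 0.0216 0.0009
65 [352.6 190.9] [-0.0231 -0.071 ] [-0.0221 -0.0686] 0.0218 0.0016
66 [354.5 203.1] [-0.0482 -0.0713] [-0.0469 -0.0689] 0.0215 0.0017
```

View pics/t6.png

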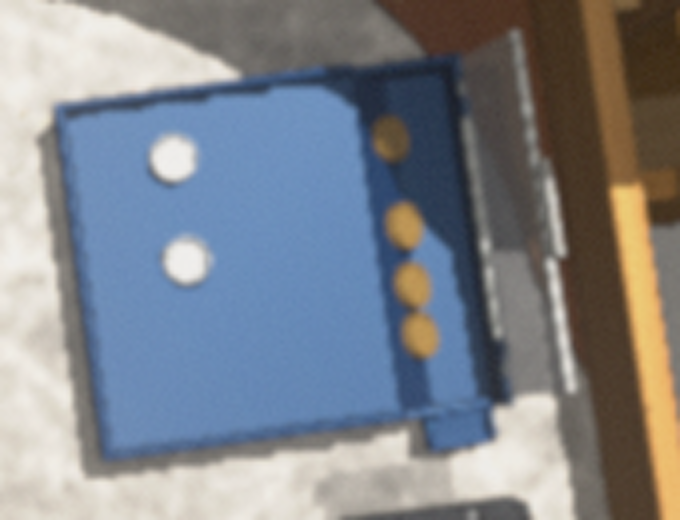

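All four brass discs lie in the trough, leaning on its slope below deck level at crop (390,138), (404,225), (412,286) and (421,335). They are clear of the shut cover's underside. Both silvers stand on the deck. Next I go behind the cover's tab.

Scaled: 0.03 m / 0.75 = 0.04, 0.0287 m / 0.75 = 0.0383.

Emit:
hand_motion(
  steps=[
    [[0,-0.0273,0.0383,0,0],[0,-0.0273,0.0383,0,0],[0,-0.0273,0.0383,0,0],[0,-0.0273,0.0383,0,0],[0,-0.0273,0.0383,0,0],[0,-0.0273,0.0383,0,0],[0,-0.0277,0.0383,0,0],[0,0,0,0.04,0],[0,0,0,0.0333,0],[0,0,0,0,0],[0,0,0,0,0],[0,0,0,0,0]],
  ],
)

```text
time: 16.18
tool_pos: [0.5327, -0.1769, 0.1183]
ee_rot: [3.141, 0.0, 1.704]
wrist_force: [-0.2, 0.3, -0.6]
width: 0.0004
finger_force: 0.0
```

```bash
python3 -c "
from h import *
go(0,-.144,.072)"
```

```text
t 16.18 at [ 0.0023 -0.1426] 0.1183 yaw-rel 0.0018 rp [3.141 0.   ] F [-0.2  0.3 -0.6] -> dx -0.0014 dy -0.0023 dz 0.0463
```

Scaled: 0.01 m / 0.75 = 0.0133, 0.004 m / 0.75 = 0.0053.

Emit:
hand_motion(
  steps=[
    [[0,-0.0019,0,0.0133,0],[0,0,0,0.0133,0],[0,0,0,0.0133,0],[0,0,0,0.0133,0],[0,0,0,0.0053,0],[0,0,0,0,0],[0,0,0,0,0]],
  ],
)

```text
time: 16.77
tool_pos: [0.5316, -0.1782, 0.0735]
ee_rot: [-3.141, -0.0, 1.703]
wrist_force: [0.8, -0.1, 0.4]
width: 0.0005
finger_force: 0.0
```

```bash
python3 -c "
from h import *
go(0,-.144,.072)"
```

```text
t 16.77 at [ 0.001  -0.1438] 0.0735 yaw-rel 0.001 rp [-3.141 -0.   ] F [ 0.8 -0.1  0.4] -> dx -0.0002 dy -0.0010 dz 0.0015
```

Scaled: 0.006 m / 0.75 = 0.008.

Emit:
hand_motion(
  steps=[
    [[0,0.008,0,0,0],[0,0.008,0,0,0],[0,0.008,0,0,0],[0,0.008,0,0,0],[0,0.008,0,0,0],[0,0.008,0,0,0],[0,0.008,0,0,0],[0,0.008,0,0,0],[0,0.008,0,0,0],[0,0.008,0,0,0],[0,0,0,0,0],[0,0,0,0,0]],
  ],
)

```text
time: 17.77
tool_pos: [0.5239, -0.1184, 0.0739]
ee_rot: [-3.142, 0.0, 1.703]
wrist_force: [0.7, -0.0, -0.6]
width: 0.0007
finger_force: 0.0
```

```bash
python3 - <<'E'
from h import *
go(0,-.072,.036)
s=robot.snapshot("scene");cv2.imwrite("pics/s7.png",cv2.resize(s["color"][105:210,220:340],None,fx=6,fy=6,interpolation=cv2.INTER_CUBIC))
E
```

```text
t 17.77 at [ 0.0012 -0.0835] 0.0739 yaw-rel 0.0017 rp [-3.142  0.   ] F [ 0.7 -0.  -0.6] -> dx 0.0115 dy -0.0012 dz 0.0379
```

View pics/s7.png

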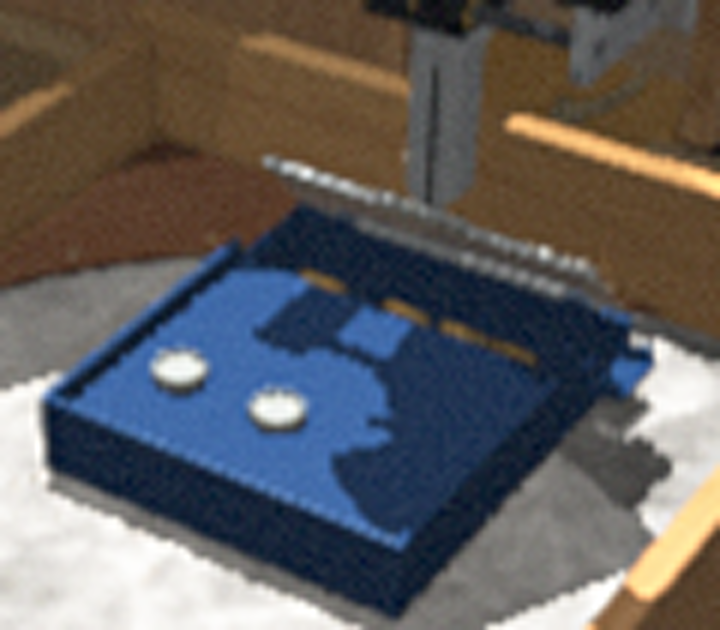

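The cover now leans inward over the trough, its free edge at crop (270,160)–(595,265), with the finger behind it. Next, down the arc.

Scaled: 0.006 m / 0.75 = 0.008, 0.005 m / 0.75 = 0.0067.

Emit:
hand_motion(
  steps=[
    [[0,0.004,0,0.0053,0],[0,0.004,0,0.0067,0],[0,0.004,0,0.008,0],[0,0.0027,0,0.008,0],[0,0.0013,0,0.008,0],[0,0.0013,0,0.008,0],[0,0,0,0.0053,0],[0,0,0,0.0027,0],[0,0,0,0,0],[0,0,0,0,0]],
  ],
)

```text
time: 18.65
tool_pos: [0.5224, -0.1061, 0.0349]
ee_rot: [3.141, 0.0, 1.703]
wrist_force: [-0.1, 0.4, -0.3]
width: 0.0004
finger_force: 0.0
```

Emit:
hand_motion(
  steps=[
    [[0,0,0,0.0027,0],[0,0,0,0,0],[0,0,0,0,0]],
  ],
)

```text
time: 18.9
tool_pos: [0.5229, -0.1063, 0.0338]
ee_rot: [3.14, 0.001, 1.703]
wrist_force: [-0.4, 0.2, 2.3]
width: 0.0003
finger_force: 1.4
```

Scaled: 0.0015 m / 0.75 = 0.002.

Emit:
hand_motion(
  steps=[
    [[0,0,0,0.002,0],[0,0,0,0,0],[0,0,0,0,0]],
  ],
)

```text
time: 19.15
tool_pos: [0.5229, -0.1063, 0.0336]
ee_rot: [3.14, 0.001, 1.703]
wrist_force: [-2.4, 0.2, 10.0]
width: 0.0005
finger_force: 4.6
```

Emit:
hand_motion(
  steps=[
    [[0,0,0,0.002,0],[0,0,0,0,0],[0,0,0,0,0],[0,0,0,0,0]],
  ],
)

```text
time: 19.48
tool_pos: [0.523, -0.1063, 0.0335]
ee_rot: [3.14, 0.001, 1.703]
wrist_force: [-4.5, 0.6, 14.4]
width: 0.0004
finger_force: 7.6
```

Scaled: -0.04 m / 0.75 = -0.0533, -0.035 m / 0.75 = -0.0467.

Emit:
hand_motion(
  steps=[
    [[0,0,0,-0.0067,0],[0,0,0,-0.0267,0],[0,0,0,-0.0467,0],[0,0,0,-0.0467,0],[0,0,0,-0.0467,0],[0,0,-0.0533,0,0],[0,0,-0.0533,0,0],[0,0,-0.0533,0,0],[0,0,-0.0533,0,0],[0,0,-0.0533,0,0],[0,0,0,0,0],[0,0,0,0,0],[0,0,0,0,0]],
  ],
)

```text
time: 20.57
tool_pos: [0.3246, -0.1324, 0.1601]
ee_rot: [3.14, 0.001, 1.702]
wrist_force: [0.2, 0.0, -1.1]
width: 0.0005
finger_force: 0.0
```

```bash
python3 - <<'E'
from h import *
t=robot.snapshot("top");c=robot.snapshot("scene")
f=lambda s,b:cv2.resize(s["color"][b[1]:b[3],b[0]:b[2]],(400,400*(b[3]-b[1])//(b[2]-b[0])),interpolation=cv2.INTER_CUBIC)
A,B=f(t,(250,120,420,250)),f(c,(220,105,340,210));h=max(len(A),len(B));P=lambda i:cv2.copyMakeBorder(i,0,h-len(i),0,0,0)
cv2.imwrite("pics/f8.png",np.hstack([P(A),P(B)]))
for u,n in blobs(t,*SI,(272,145,320,200),50): print("si",n,loc(plane(t,u,.037)).round(4))
E
```

```text
si 136 [0.0554 0.0423]
si 136 [0.0032 0.0433]
```

View pics/f8.png

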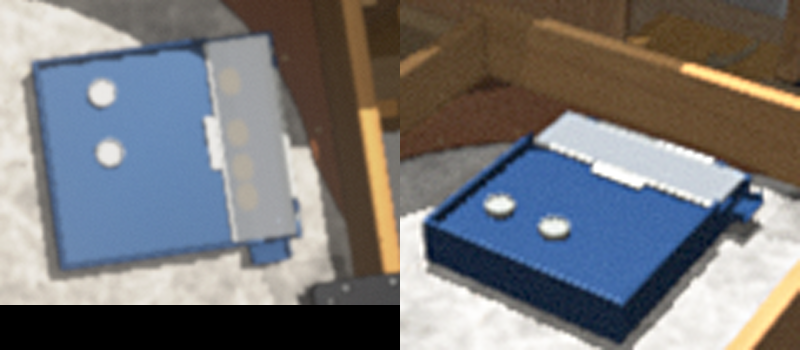

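The cover lies flat and shut, with its tab over the deck edge at (213,143). The four brass discs show through it at x≈230–246, and the two silvers are unmoved on the deck.

```bash
python3 -c "
from bench import robot
print(robot.close_job())"
```

```text
the job is handed in; nothing more can be done
None
```

All four brass discs are in the trough, the cover is pressed fully shut, both silver discs are still in place on the deck, and the job was handed in at about 20.7 s.

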